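# Close the filter cover of a fume extractor and lock its quarter-turn cam

### The job

Close the filter bay of the grey fume extractor: with the fingertips push the metal cover along its guides until it is fully home against the raised deck, then set a fingertip in the slot of the round black fastener and turn it clockwise, a quarter turn, to its stop, so that its red tongue locks over the cover. The cover stays flat in its guides and is never lifted, the fastener is turned by its slot and not by the tongue, and the spool, bottle, screwdriver and tin on the bench stay where they are.

Things in the scene. Friction and masses are not known exactly. Their poses are not given: they have to be found in the camera images.
- unit: Fume extractor, a fixed grey box 200 (x) x 400 (y) x 80 mm high, origin at the centre of its underside; +y is the way the cover closes. Flat top at z = 80. A deck, top z = 90, y 75 to 192, carries the fastener; its edge at y = 75 stops the cover. Steel guides: inner faces x = +-72, top z = 94, y -195 to 75; keeper tabs on them (top z = 99) reach in to |x| = 62 at y -90 to -65.
- cover_home (a point): Point on the unit at the middle of the deck's edge, level with its top (unit frame 0, 75, 90 mm), axes as the unit: cover_front lies here when the cover is fully home.
- cover_front (a point): Middle of the front (closing) edge of the loose aluminium cover, on its top face; axes as the cover, +y is the closing direction. Plate 116 (x; 140 over its four guide ears) x 160 (y) x 10 mm, 0.2 to 0.42 kg, flat on the unit's top with 2 mm play each side in the guides; it starts 45 to 95 mm open and slides with plain friction (a few N).
- cover_rib (a point): Middle of the rear (-y) face of the black rib standing across the rear end of the cover, half-way up; rib 100 (x) x 10 (y) x 18 mm high, its top 9 mm above this point. Axes as the cover; push here towards +y. It lies 160 mm behind cover_front and 9 mm above it; the unit's flat top is 19 mm below this point.
- dial_slot (a point): Centre of the round black fastener (104 mm across), on its axis, level with its top face, 34 mm above the deck. A straight slot 40 mm wide, 88 mm long with closed round ends, 20 mm deep (yellow floor), crosses it through the centre. The point's x axis points along the slot towards the tongue, z up. The axis stands 55 mm from cover_home in the unit's +y.
- dial (a joint): Turn of the fastener in rad, growing clockwise seen from above: 0 = open (slot and tongue along the unit's +x), 1.571 = locked at a hard stop (tongue towards the unit's -y, over the cover). It starts 0 to 0.35, stays where it is left, and needs about 0.05 N m (2 N at 25 mm from the axis).
- tongue_tip (a point): Middle of the outer end of the fastener's red flat tongue, half-way up it; the tongue lies below the dial and turns with it, 24 mm wide, 6 mm thick, reaching 84 mm from the axis (32 mm past the dial's rim), 2.5 mm above deck and cover; x points outwards along it. Not to be pushed.
- spool_mark (a point): Centre of a metal solder spool standing upright on the bench near the unit, 56 mm across, 46 mm high. Leave alone.
- flux_mark (a point): Centre of a white bottle with a red cap standing on the bench near the unit, 44 mm across, 85 mm high. Leave alone.
- driver_mark (a point): Middle of a screwdriver with an orange handle lying on the bench near the unit, 160 mm long. Leave alone.
- tin_mark (a point): Centre of an open aluminium tin standing on the bench near the unit, 64 mm across, 50 mm high. Leave alone.
Mind the look-alikes: they are no part of the job. Of the things shaped like the part that bears cover_front, the aluminium one is meant.

How it is judged (in metres and radians):
On the way, in this order (a step that is already met when the one before it is completed fails the run):
1. the cover is fully home against the deck while the fastener is still open (y of cover_front in the frame of cover_home above -0.004 m and z of cover_front in the frame of cover_home below 0.004 m and angle between cover_front's own z axis and vertical below 0.04 rad and value of joint dial below 0.6 rad), for 0.1 s.
2. the fastener is turned to its stop with the cover home (y of cover_front in the frame of cover_home above -0.004 m and z of cover_front in the frame of cover_home below 0.004 m and angle between cover_front's own z axis and vertical below 0.04 rad and value of joint dial above 1.42 rad), for 0.1 s.
At the end, for the whole second after the job is handed in: The cover lies flat and fully home (its front edge within 4 mm of the deck's edge, tilt under 0.04 rad) and at rest, the fastener is turned to within 0.15 rad of its stop at 1.571, and the spool, bottle, screwdriver and tin are within 30 mm of where they stood (all of step 2 and linear speed of cover below 0.01 m/s and not (distance of spool_mark from where it was at the start of the episode above 0.03 m) and not (distance of flux_mark from where it was at the start of the episode above 0.03 m) and not (distance of driver_mark from where it was at the start of the episode above 0.03 m) and not (distance of tin_mark from where it was at the start of the episode above 0.03 m)); the robot touches nothing.
It fails at once if the cover is lifted (more than 12 mm) or tipped out of its guides (z of cover_front in the frame of cover_home above 0.012 m or z of cover_rib in the frame of cover_home above 0.021 m or angle between cover_front's own z axis and vertical above 0.2 rad).
It fails at once if the fastener is turned past half-way while the cover is not home (value of joint dial above 0.8 rad and y of cover_front in the frame of cover_home below -0.008 m).
It fails at once if the tongue is pushed by the fingers (contact force between the fingers and dial_c0 above 1.5 N).
It fails at once if the spool, bottle, screwdriver or tin is moved more than 30 mm (distance of any of spool_mark, flux_mark, driver_mark, tin_mark from where it was at the start of the episode above 0.03 m).
It also fails if it takes over 51 s, if anything falls off the work surface, if the arm or the gripper's body presses on something with over 40 N, if the wrist force passes 120 N, or if a joint passes its speed limit or range.

### The arm

A 6-joint arm with a two-finger parallel gripper is mounted at the origin on the work surface. World frame = base frame: x ahead of the robot, y to its left, z up, the work surface at z = 0. Lengths are in mm, angles in rad, forces in N, time in s.
With the tool pointing down it reaches from about 350 to 875 mm from the base axis. Payload 4.2 kg.
Tool frame: the origin (TCP) lies on the centre line of the jaws, within the pads' length; the fingertips stand 22 mm ahead of it and the grasp point (between the pads) lies 3 mm ahead of it (arm.nose_length is the distance from the TCP to the fingertips, in mm); z points along the fingers, x is the direction in which the jaws open and shut, and the axes are right-handed (so a half turn about z gives the same grasp; the last joint's range is limited). The gripper opens to 85 mm and grips with 20 to 120 N. Pads are 22 mm wide; open, the fingers measure 114 mm over their backs; the gripper's body (76 mm by 85 mm) begins 54 mm behind the grasp point. The pads swing forward as they close: fully open they stand 13 mm farther back than shut.
Start: joints at [1.568, 0.385, 0.008, 0, -1.194, -0.259], TCP at [161.73, 603.691, 227.112] pointing down, gripper open.
Joint ranges: [-3.14, 3.14], [-1.21, 2.06], [-1.07, 1.41], [-3.16, 2.05], [-2.99, -0.16], [-3.1, 3.1]. Speed limits (rad/s): [2.79, 2.79, 3.14, 3.14, 3.14, 3.14].

### API

Orientations are given as a unit quaternion [x, y, z, w].
In Python, from bench import telemetry, get_image, workorder, nets, arm gives the robot as it stands.
- The arm moves only by the tool apply_moves, never from a script. Its argument "steps" is a list of rows, each an object with "hand": the opening, from 0 (shut) to 1 (fully open); "xyz": the shift along the tool's x, y, z in cm, a list of three; "delta_rot": the turn, a rotation vector about the tool's x, y, z in rad, a list of three. In form: [{"hand": hand, "xyz": [x, y, z], "delta_rot": [wx, wy, wz]}, ...]. A call has 1 to 12 rows; each row is the pose to reach, as a shift and turn from the pose commanded when the call began, along the tool's axes at that moment; what a row does not reach only later rows make up. A row lasts 1/12 s, in which the tool goes at most 41.7 mm and 7.16 degrees, less where a joint would pass 70% of its speed; a pose out of reach is approached as far as the arm can. A call with a gripper value outside its range is refused whole. The fingers move at their own pace and stop on an object; the grip force is fixed at half the most. Time passes only in rows, so rows that repeat a pose let the fingers close. It gives the time, the measured TCP pose, the force and the opening at its end, in the units of the state.
- telemetry.read_state(): the state, without advancing time (a new reading comes with each control period).
- get_image(name): name is "scene" or "top" or "wrist"; returns a dict with "frame" (400x640x3 uint8, blue, green, red), "fx", "fy", "cx", "cy" (pixels), "distortion" ([k1, k2, p1, p2, k3] as OpenCV has them; the pictures are not rectified), "origin" and "orientation" of the camera in the world. Camera axes: x right, y down, z forward; pixel columns grow to the right and rows downward; lengths in mm; the calibration is good to about 2 mm. A picture is of the moment at which its call begins. There is no depth.
- workorder.job_done(): hands the job in, once; it reports no verdict.
Trained networks look in a picture, given as the dict that the camera call returned (one of the last four; its "shot" number tells which), for a name from the list of things; names that differ only in an ending like _2 or _b are one class to them, and where a whole thing is asked for, a point or a joint stands for the part that bears it (a point fixed in the world has none). Each returns a list of dicts, best first, with "confidence" (0 to 1); they miss things now and then, are a little off and sometimes report something else, mostly with a low value. They report only what shows in the picture. A call takes as long as a camera call. They do not tell look-alikes from the thing itself.
- nets.recognise(picture, label): "xyz" ([x, y, z] in mm, in world coordinates, good to about 4 mm: the middle of the surface that is visible of it).
- nets.outline_of(picture, label): "pixels" (400x640 bool, what is visible of it).
- nets.pinpoint(picture, label): "xyz" ([x, y, z] in mm, in world coordinates, good to about 4 mm: a listed point, or the origin of a listed thing).
The state is a dict: "clock": time; "joints": joint angles; "joint_vel": joint speeds; "joint_efforts": joint torques, N m; "position": TCP position; "ee_rot": TCP orientation; "contact_force": force on the tool from outside, world axes, zero at the start; "wrist_torque": the same for the moment, N m; "gripper_width": finger opening in mm.
Only numpy, scipy, OpenCV 4.12 (cv2) and the standard library are available. Lean on these libraries where they do the work, as an engineer would, in place of code of your own. Each camera call takes 0.05 s, during which the arm holds its last target.

## Working session

There is one attempt and no reset: what is moved stays moved. The work goes in short steps, Python scripts to look and compute and a tool call to move; the robot and the scene stay as the last step left them, time stands still between calls to the robot, and variables do not carry over. Pictures are saved under pics/ and viewed, and the job is handed in when it is done.

Besides the shell and the picture viewer there is one more tool, called after "Call:" in YAML: its name, and indented under it one key for each argument. apply_moves: Moves the arm, as the interface text tells. Its arguments: {"type":"object","properties":{"steps":{"type":"array"}},"required":["steps"]}

```bash
ls; mkdir -p pics; python3 - <<'E'
from bench import telemetry, get_image, workorder, nets, arm
import cv2
s=telemetry.read_state();print(s, arm.nose_length)
for n in ("scene","top","wrist"):
    p=get_image(n); cv2.imwrite(f"pics/{n}0.png",p["frame"]); print(n,p["fx"],p["cx"],p["cy"],p["distortion"],p["origin"],p["orientation"])
    if n!="wrist":
        for l in ("unit","cover_home","cover_front","cover_rib","dial_slot","tongue_tip","spool_mark","flux_mark","driver_mark","tin_mark"):
            r=nets.pinpoint(p,l); print(n,l,[( [round(float(v)) for v in q["xyz"]],round(float(q["confidence"]),2)) for q in r])
E
```

```text
pics
{'clock': 0.0, 'joints': array([ 1.56761972e+00,  3.85588157e-01,  6.59580668e-03, -5.06710019e-04,
       -1.19399197e+00, -2.58592166e-01]), 'joint_vel': array([-0.00100065, -0.00016176,  0.00115127, -0.00057288,  0.00018097,
       -0.00098775]), 'joint_efforts': array([ 3.05978128e-04, -3.92289805e+01,  1.88407445e+01,  4.18596983e+00,
       -4.52717984e-03, -2.51106144e-06]), 'position': array([161.5744532 , 603.12872752, 225.9896269 ]), 'ee_rot': array([-6.08699026e-01,  7.93400431e-01, -7.21851095e-04, -8.55110368e-04]), 'contact_force': array([ 1.00864862, -0.89363616, -0.03179252]), 'wrist_torque': array([-0.00525985, -0.00014469, -0.01561496]), 'gripper_width': 85.32419051949432} 22.0
scene 378.4112332138181 322.08087554698767 194.72825514773223 [-0.05121768  0.          0.          0.          0.        ] [1187.9012553   -79.98890924  827.59493121] [ 0.72821788  0.58071982 -0.2332875  -0.27935668]
scene unit [([529, 65, -2], 0.75), ([552, 189, 125], 0.38), ([542, 134, 90], 0.2)]
scene cover_home [([542, 137, 93], 0.85)]
scene cover_front [([340, -312, 10], 0.67), ([4
[... 786 characters left out ...]
ver_front [([487, -335, 13], 0.93), ([676, -88, 13], 0.75), ([522, 68, 93], 0.68), ([350, -311, 8], 0.63), ([501, 442, 12], 0.57)]
top cover_rib [([338, 448, 19], 0.92), ([221, -201, 21], 0.81), ([643, -281, 19], 0.75), ([484, -84, 103], 0.73)]
top dial_slot [([550, 184, 121], 0.58)]
top tongue_tip [([632, 152, 93], 0.77)]
top spool_mark [([380, 169, 24], 0.68), ([551, 185, 125], 0.55)]
top flux_mark [([701, 90, 41], 0.46)]
top driver_mark [([678, -87, 11], 0.64)]
top tin_mark []
wrist 354.89900528203265 316.50899032884445 193.93117132859078 [-0.05937116  0.          0.          0.          0.        ] [230.69250615 586.01875336 374.28038014] [-0.60331051  0.78485272  0.11207973 -0.08637577]
```

View pics/top0.png

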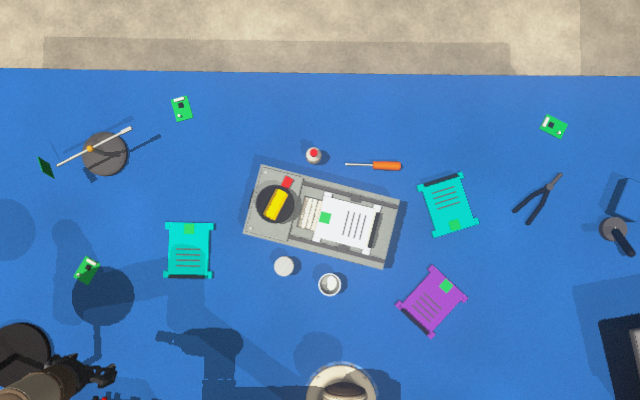

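View pics/scene0.png

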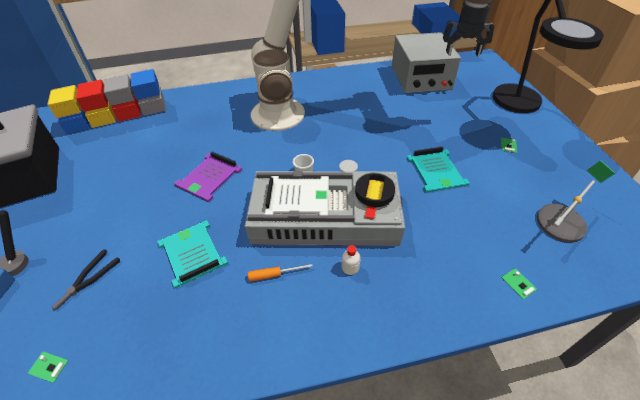

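```bash
cat > h.py <<'E'
import numpy as np, cv2
from scipy.spatial.transform import Rotation as R
def proj(p,P):
    Rc=R.from_quat(p["orientation"]).as_matrix(); P=(np.asarray(P,float)-p["origin"])@Rc
    K=np.array([[p["fx"],0,p["cx"]],[0,p["fy"],p["cy"]],[0,0,1.]])
    return cv2.projectPoints(P.reshape(-1,1,3),np.zeros(3),np.zeros(3),K,np.array(p["distortion"],float))[0].reshape(-1,2)
def U(pose,pts):
    x,y,a=pose; c,s=np.cos(a),np.sin(a); pts=np.atleast_2d(np.asarray(pts,float))
    return np.c_[x+c*pts[:,0]-s*pts[:,1], y+s*pts[:,0]+c*pts[:,1], pts[:,2]]
def overlay(p,pose,opening,dial,fn,box,k):
    f=cv2.resize(p["frame"],None,fx=k,fy=k,interpolation=cv2.INTER_CUBIC)
    def L(pts,col,closed=True):
        q=((proj(p,U(pose,pts))+.5)*k-.5).round().astype(np.int32); cv2.polylines(f,[q],closed,col,1,cv2.LINE_AA)
    L([(-100,-200,80),(100,-200,80),(100,200,80),(-100,200,80)],(0,0,255))
    L([(-100,75,90),(100,75,90)],(255,0,255),False)
    y=75-opening
    L([(-58,y,90),(58,y,90),(58,y-160,90),(-58,y-160,90)],(0,200,0))
    L([(-50,y-160,108),(50,y-160,108)],(0,255,255),False)
    t=np.linspace(0,6.28,60); L(np.c_[52*np.cos(t),130+52*np.sin(t),0*t+124],(255,255,0))
    d=np.array([np.cos(-dial),np.sin(-dial)]);n=np.array([-d[1],d[0]])
    L([(*(np.array([0,130])+d*i+n*j),104) for i,j in((-44,-20),(44,-20),(44,20),(-44,20))],(255,0,0))
    L([(*(np.array([0,130])+d*i+n*j),95) for i,j in((52,-12),(84,-12),(84,12),(52,12))],(255,0,0))
    x0,y0,x1,y1=[int(v*k) for v in box]; cv2.imwrite(fn,f[y0:y1,x0:x1])
E
python3 - <<'E'
from h import *
from bench import get_image,arm
print([n for n in dir(arm) if n[0]!='_'])
a=-0.237; home=np.array([539,137.]); yd=np.array([-np.sin(a),np.cos(a)]); o=home-75*yd
print(o)
overlay(get_image("top"),(*o,a),71,.13,"pics/ot.png",(230,140,420,280),4)
overlay(get_image("scene"),(*o,a),71,.13,"pics/os.png",(235,150,420,260),4)
E
```

```text
['IKError', 'nose_length']
[521.39093396  64.0964967 ]
```

View pics/ot.png

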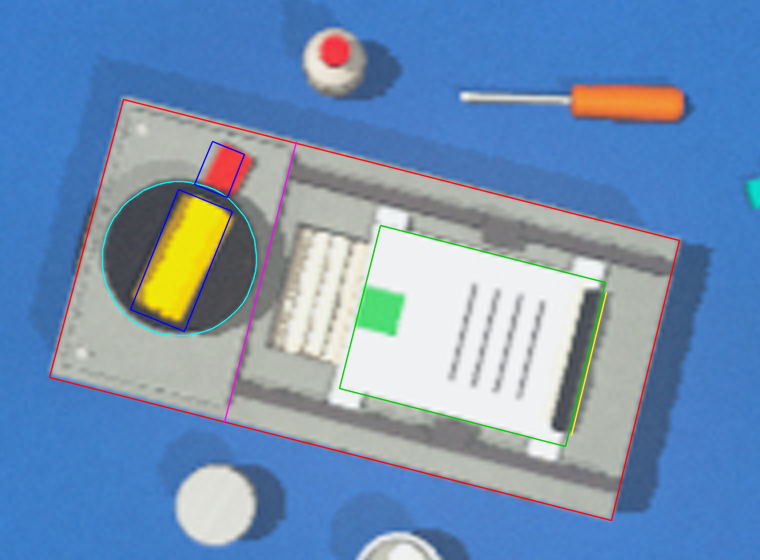

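View pics/os.png

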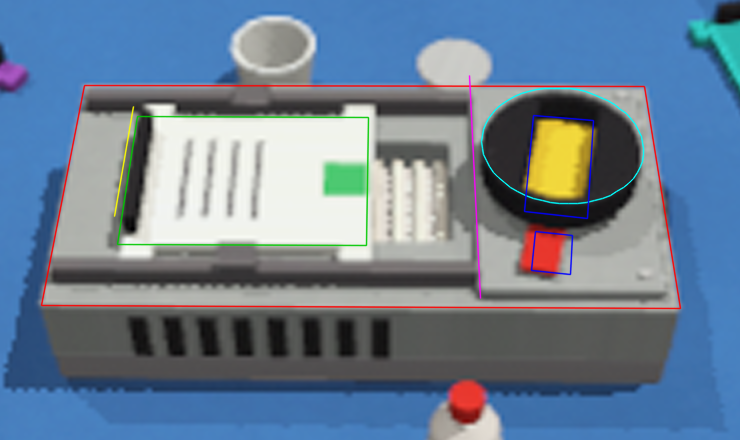

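```bash
cat >> h.py <<'E'
POSE=(521.4,64.1,-0.237)
from bench import telemetry
def goto(u,tipz,yaw=None):
    """tool-frame shift (cm) and turn to unit xy u, TCP z=tipz+22, tool x at unit-angle yaw"""
    s=telemetry.read_state(); Rt=R.from_quat(s["ee_rot"])
    w=U(POSE,[(*u,tipz+22)])[0]; d=Rt.inv().apply(w-s["position"])/10
    print("t",s["clock"],"pos",s["position"].round(1),"world tgt",w.round(1),"shift cm",d.round(2))
    if yaw is not None:
        ang=POSE[2]+yaw; c,q=np.cos(ang),np.sin(ang)
        T=R.from_matrix(np.array([[c,q,0],[q,-c,0],[0,0,-1]]).T)
        print("rotvec",(Rt.inv()*T).as_rotvec().round(3))
    print("F",s["contact_force"].round(1),"w",round(s["gripper_width"],1),"j",s["joints"].round(2))
E
python3 -c "
from h import *
goto((0,-182),204,0)"
```

```text
t 1.25 pos [161.7 603.7 227.1] world tgt [ 478.7 -112.8  226. ] shift cm [ 61.01 -49.16   0.11]
rotvec [ 0.     0.    -1.596]
F [0.1 0.6 0.1] w 85.6 j [ 1.57  0.38  0.01 -0.   -1.19 -0.26]
```

Call:
apply_moves:
  steps:
    - {"hand": 0, "xyz": [3, -2.5, -0.3], "delta_rot": [0, 0, -0.06]}
    - {"hand": 0, "xyz": [6, -5, -0.6], "delta_rot": [0, 0, -0.12]}
    - {"hand": 0, "xyz": [9, -7.5, -1], "delta_rot": [0, 0, -0.2]}
    - {"hand": 0, "xyz": [12, -10, -1], "delta_rot": [0, 0, -0.28]}
    - {"hand": 0, "xyz": [15, -12.5, -1], "delta_rot": [0, 0, -0.36]}
    - {"hand": 0, "xyz": [18, -15, -1], "delta_rot": [0, 0, -0.44]}
    - {"hand": 0, "xyz": [21, -17.5, -1], "delta_rot": [0, 0, -0.52]}
    - {"hand": 0, "xyz": [24, -20, -1], "delta_rot": [0, 0, -0.6]}
    - {"hand": 0, "xyz": [27, -22.5, -1], "delta_rot": [0, 0, -0.68]}
    - {"hand": 0, "xyz": [30, -25, -1], "delta_rot": [0, 0, -0.76]}
    - {"hand": 0, "xyz": [33, -27.5, -1], "delta_rot": [0, 0, -0.84]}
    - {"hand": 0, "xyz": [36, -30, -1], "delta_rot": [0, 0, -0.92]}

```text
clock: 2.25
position: [358.6, 176.6, 237.6]
ee_rot: [0.899, -0.438, 0.0, -0.001]
contact_force: [1.6, 0.0, -0.0]
gripper_width: -0.2
```

```bash
python3 -c "
from h import *
goto((0,-182),204,0)"
```

```text
t 2.25 pos [358.6 176.6 237.6] world tgt [ 478.7 -112.8  226. ] shift cm [30.2   8.35  1.15]
rotvec [-0.002 -0.    -0.671]
F [ 1.6  0.  -0. ] w -0.2 j [ 0.87 -0.02 -0.48  0.   -1.11  1.36]
```

Call:
apply_moves:
  steps:
    - {"hand": 0, "xyz": [3, 0.8, 0.1], "delta_rot": [0, 0, -0.07]}
    - {"hand": 0, "xyz": [6, 1.6, 0.2], "delta_rot": [0, 0, -0.14]}
    - {"hand": 0, "xyz": [9, 2.5, 0.3], "delta_rot": [0, 0, -0.21]}
    - {"hand": 0, "xyz": [12, 3.3, 0.4], "delta_rot": [0, 0, -0.28]}
    - {"hand": 0, "xyz": [15, 4.2, 0.5], "delta_rot": [0, 0, -0.35]}
    - {"hand": 0, "xyz": [18, 5, 0.6], "delta_rot": [0, 0, -0.42]}
    - {"hand": 0, "xyz": [21, 5.8, 0.7], "delta_rot": [0, 0, -0.49]}
    - {"hand": 0, "xyz": [24, 6.6, 0.8], "delta_rot": [0, 0, -0.56]}
    - {"hand": 0, "xyz": [27, 7.4, 0.9], "delta_rot": [0, 0, -0.63]}
    - {"hand": 0, "xyz": [30, 8.3, 1], "delta_rot": [0, 0, -0.67]}
    - {"hand": 0, "xyz": [30, 8.3, 1], "delta_rot": [0, 0, -0.67]}
    - {"hand": 0, "xyz": [30, 8.3, 1], "delta_rot": [0, 0, -0.67]}

```text
clock: 3.25
position: [476.2, -111.1, 226.7]
ee_rot: [0.992, -0.123, -0.0, 0.0]
contact_force: [-0.3, 0.1, -0.1]
gripper_width: -0.2
```

```bash
python3 -c "
from h import *
goto((0,-182),89,0)
from bench import get_image
cv2.imwrite('pics/w1.png',get_image('wrist')['frame'])
overlay(get_image('top'),POSE,69,.25,'pics/t1.png',(230,140,420,280),4)"
```

```text
t 3.25 pos [ 476.2 -111.1  226.7] world tgt [ 478.7 -112.8  111. ] shift cm [ 0.29  0.11 11.57]
rotvec [ 0.     0.001 -0.009]
F [-0.3  0.1 -0.1] w -0.2 j [ 0.1   0.15 -0.32 -0.   -1.1   2.79]
```

View pics/w1.png

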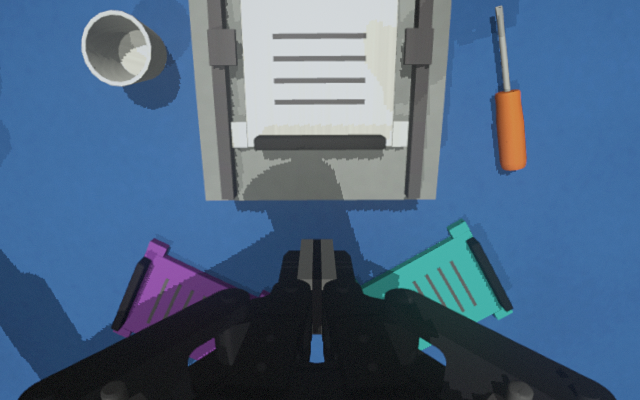

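View pics/t1.png

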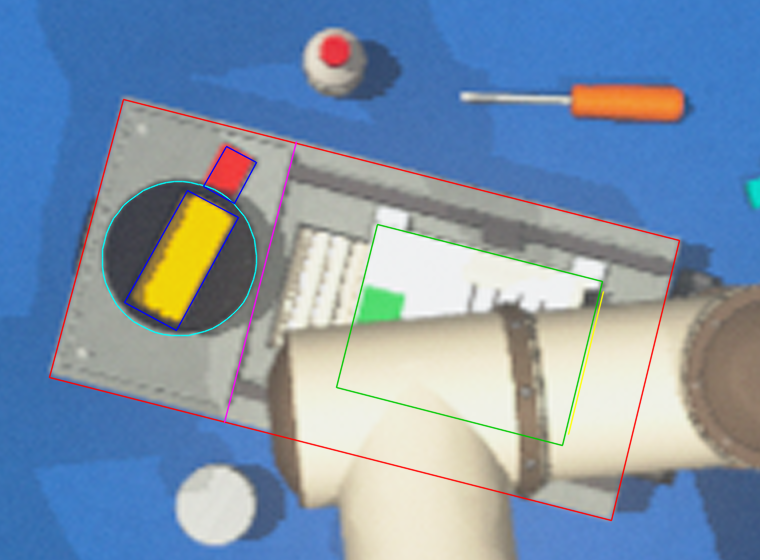

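Call:
apply_moves:
  steps:
    - {"hand": 0, "xyz": [0.2, 0.1, 3], "delta_rot": [0, 0, -0.009]}
    - {"hand": 0, "xyz": [0.2, 0.1, 6], "delta_rot": [0, 0, -0.009]}
    - {"hand": 0, "xyz": [0.2, 0.1, 8.5], "delta_rot": [0, 0, -0.009]}
    - {"hand": 0, "xyz": [0.2, 0.1, 10.5], "delta_rot": [0, 0, -0.009]}
    - {"hand": 0, "xyz": [0.2, 0.1, 11.5], "delta_rot": [0, 0, -0.009]}
    - {"hand": 0, "xyz": [0.2, 0.1, 11.5], "delta_rot": [0, 0, -0.009]}
    - {"hand": 0, "xyz": [0.2, 0.1, 11.5], "delta_rot": [0, 0, -0.009]}

```text
clock: 3.93
position: [477.9, -110.3, 112.4]
ee_rot: [0.993, -0.116, -0.0, 0.0]
contact_force: [0.3, -0.1, 0.7]
gripper_width: -0.3
```

```bash
python3 -c "
from h import *
goto((0,-182),89,0)
from bench import get_image
cv2.imwrite('pics/w2.png',get_image('wrist')['frame'])
f=get_image('scene')['frame'];cv2.imwrite('pics/s2.png',cv2.resize(f[130:270,230:420],None,fx=4,fy=4))"
```

```text
t 3.9333 pos [ 477.9 -110.3  112.4] world tgt [ 478.7 -112.8  111. ] shift cm [0.13 0.22 0.14]
rotvec [0.    0.    0.005]
F [ 0.3 -0.1  0.7] w -0.3 j [ 0.11  0.28 -0.47  0.   -0.82  2.8 ]
```

View pics/w2.png

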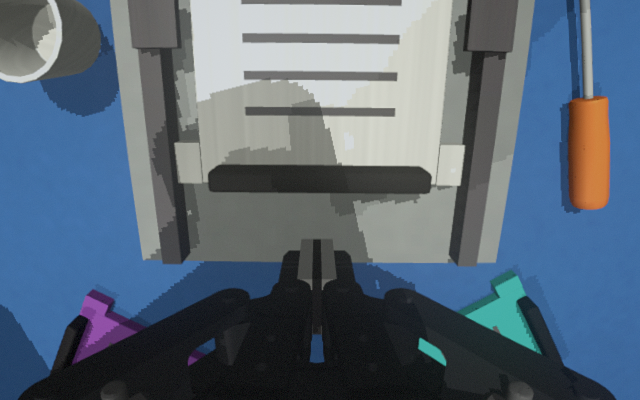

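View pics/s2.png

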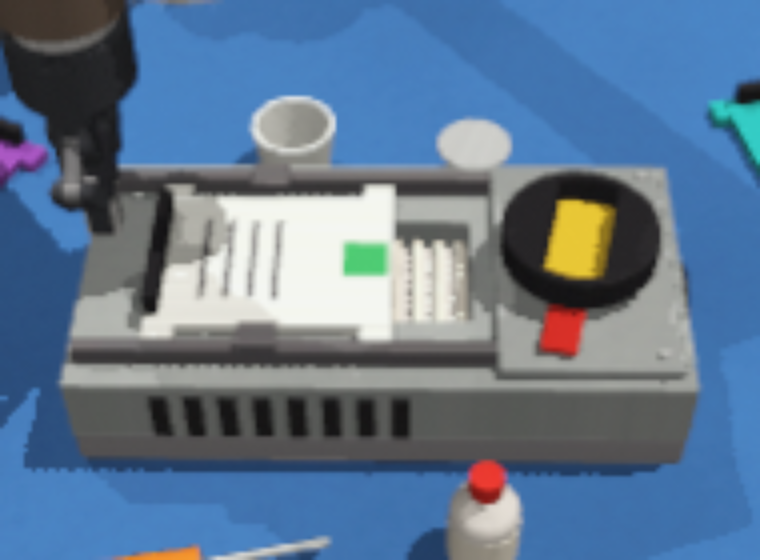

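```bash
python3 -c "
from h import *
from bench import get_image
p=get_image('scene')
print(proj(p,U(POSE,[(0,-180,90),(0,-156,99),(0,-182,100),(-20,-180,90)])).round(1))
s=telemetry.read_state();print(proj(p,[s['position']-[0,0,22],s['position']]))
p=get_image('wrist');print(proj(p,[s['position']-[0,0,22],s['position']]), proj(p,U(POSE,[(-100,-200,80),(100,-200,80)])))"
```

```text
[[257.5 194. ]
 [266.  191.7]
 [256.2 191.5]
 [258.5 188.6]]
[[257.45564159 193.54217995]
 [256.27821818 187.84196434]]
[[316.08706685 235.96920128]
 [316.16150048 254.92976993]] [[140.9659251  259.13565602]
 [491.21206168 260.69479349]]
```

```bash
python3 -c "
from h import *
from bench import get_image
f=get_image('scene')['frame'];cv2.imwrite('pics/s3.png',cv2.resize(f[150:215,235:285],None,fx=9,fy=9,interpolation=cv2.INTER_CUBIC))"
```

```text
(no output)
```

View pics/s3.png

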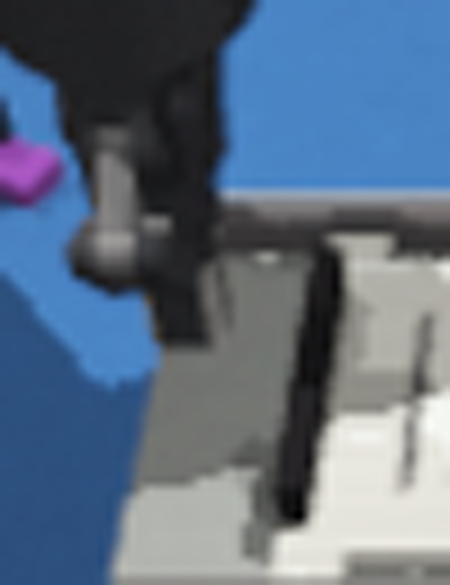

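```bash
python3 -c "
from h import *
from bench import get_image
p=get_image('wrist')
s=telemetry.read_state();Rt=R.from_quat(s['ee_rot'])
for L in (0,10,22):
  print(L,proj(p,s['position']+Rt.apply([(-14.5,-11,L),(14.5,-11,L),(-14.5,11,L),(14.5,11,L)])).round(0).tolist())
q=get_image('scene')
for L in (0,10,22):
  print(L,proj(q,s['position']+Rt.apply([(-14.5,-11,L),(14.5,-11,L),(-14.5,11,L),(14.5,11,L)])).round(0).tolist())
cv2.imwrite('pics/w3.png',cv2.resize(p['frame'][220:380,220:410],None,fx=4,fy=4))
"
```

```text
0 [[283.0, 233.0], [348.0, 233.0], [285.0, 276.0], [347.0, 276.0]]
10 [[285.0, 224.0], [346.0, 225.0], [286.0, 266.0], [345.0, 266.0]]
22 [[287.0, 216.0], [345.0, 216.0], [288.0, 255.0], [343.0, 255.0]]
0 [[261.0, 184.0], [260.0, 192.0], [253.0, 184.0], [251.0, 192.0]]
10 [[262.0, 187.0], [260.0, 195.0], [253.0, 187.0], [252.0, 195.0]]
22 [[262.0, 190.0], [261.0, 198.0], [254.0, 190.0], [252.0, 198.0]]
```

View pics/w3.png

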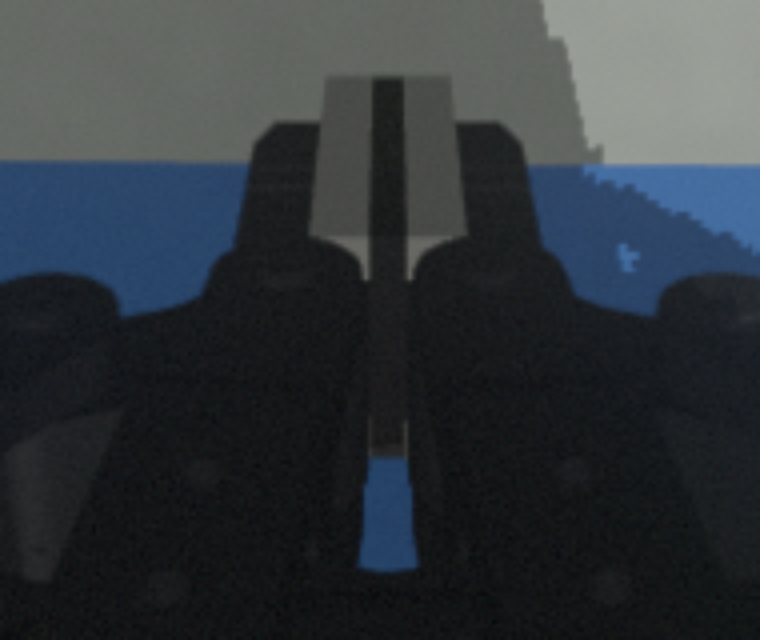

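Call:
apply_moves:
  steps:
    - {"hand": 0, "xyz": [0.1, 0, 0.3], "delta_rot": [0, 0, 0]}
    - {"hand": 0, "xyz": [0.1, 0, 0.5], "delta_rot": [0, 0, 0]}
    - {"hand": 0, "xyz": [0.1, 0, 0.5], "delta_rot": [0, 0, 0]}
    - {"hand": 0, "xyz": [0.1, 0, 0.5], "delta_rot": [0, 0, 0]}

```text
clock: 4.62
position: [478.7, -111.5, 106.8]
ee_rot: [0.993, -0.117, -0.0, 0.0]
contact_force: [0.4, -0.4, -0.1]
gripper_width: -0.1
```

```bash
python3 -c "
from h import *
from bench import get_image
goto((0,-182),89,0)
f=get_image('scene')['frame'];cv2.imwrite('pics/s4.png',cv2.resize(f[150:215,235:285],None,fx=9,fy=9,interpolation=cv2.INTER_CUBIC))"
```

```text
t 4.6167 pos [ 478.7 -111.5  106.8] world tgt [ 478.7 -112.8  111. ] shift cm [ 0.03  0.13 -0.42]
rotvec [0.    0.001 0.003]
F [ 0.4 -0.4 -0.1] w -0.1 j [ 0.1   0.29 -0.48  0.   -0.8   2.81]
```

View pics/s4.png

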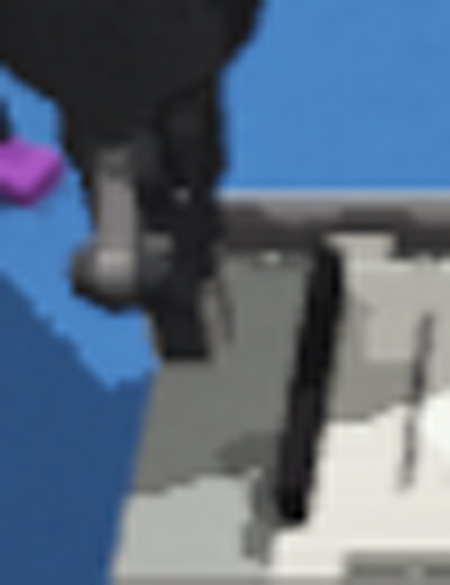

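Call:
apply_moves:
  steps:
    - {"hand": 0, "xyz": [0, 0, 0.1], "delta_rot": [0, 0, 0]}
    - {"hand": 0, "xyz": [0, 0, 0.2], "delta_rot": [0, 0, 0]}
    - {"hand": 0, "xyz": [0, 0, 0.3], "delta_rot": [0, 0, 0]}
    - {"hand": 0, "xyz": [0, 0, 0.4], "delta_rot": [0, 0, 0]}
    - {"hand": 0, "xyz": [0, 0, 0.5], "delta_rot": [0, 0, 0]}
    - {"hand": 0, "xyz": [0, 0, 0.5], "delta_rot": [0, 0, 0]}
    - {"hand": 0, "xyz": [0, 0, 0.5], "delta_rot": [0, 0, 0]}

```text
clock: 5.25
position: [478.8, -111.5, 102.0]
ee_rot: [0.993, -0.117, -0.0, 0.0]
contact_force: [0.8, -0.0, 0.8]
gripper_width: 0.0
```

Call:
apply_moves:
  steps:
    - {"hand": 0, "xyz": [0, 0, 0.1], "delta_rot": [0, 0, 0]}
    - {"hand": 0, "xyz": [0, 0, 0.2], "delta_rot": [0, 0, 0]}
    - {"hand": 0, "xyz": [0, 0, 0.3], "delta_rot": [0, 0, 0]}
    - {"hand": 0, "xyz": [0, 0, 0.4], "delta_rot": [0, 0, 0]}
    - {"hand": 0, "xyz": [0, 0, 0.4], "delta_rot": [0, 0, 0]}
    - {"hand": 0, "xyz": [0, 0, 0.4], "delta_rot": [0, 0, 0]}

```text
clock: 5.75
position: [478.8, -111.5, 98.0]
ee_rot: [0.993, -0.117, -0.0, 0.0]
contact_force: [-0.8, -0.2, -0.8]
gripper_width: -0.1
```

```bash
python3 -c "
from h import *
from bench import get_image
goto((0,-182),89,0)
p=get_image('wrist')
cv2.imwrite('pics/w5.png',p['frame'])
f=get_image('scene')['frame'];cv2.imwrite('pics/s5.png',cv2.resize(f[150:215,235:285],None,fx=9,fy=9,interpolation=cv2.INTER_CUBIC))"
```

```text
t 5.75 pos [ 478.8 -111.5   98. ] world tgt [ 478.7 -112.8  111. ] shift cm [ 0.02  0.13 -1.3 ]
rotvec [0.    0.    0.003]
F [-0.8 -0.2 -0.8] w -0.1 j [ 0.1   0.3  -0.49 -0.   -0.78  2.81]
```

View pics/s5.png

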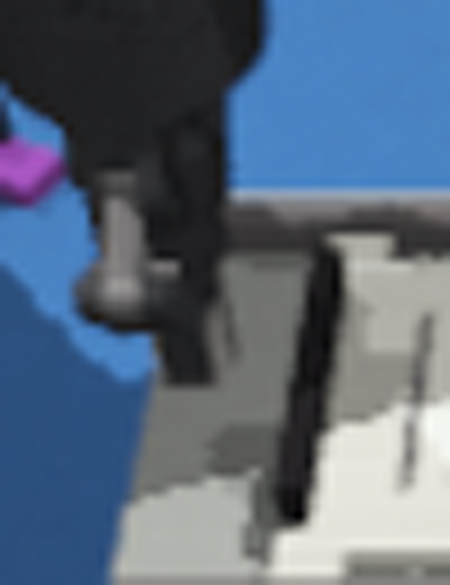

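View pics/w5.png

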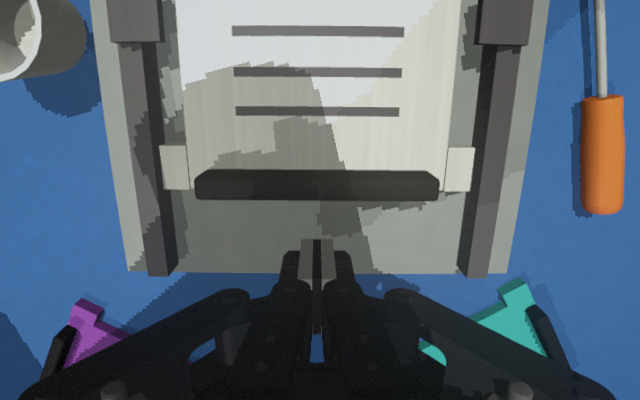

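Call:
apply_moves:
  steps:
    - {"hand": 0, "xyz": [0, 0, 0.1], "delta_rot": [0, 0, 0]}
    - {"hand": 0, "xyz": [0, 0, 0.2], "delta_rot": [0, 0, 0]}
    - {"hand": 0, "xyz": [0, 0, 0.3], "delta_rot": [0, 0, 0]}
    - {"hand": 0, "xyz": [0, 0, 0.4], "delta_rot": [0, 0, 0]}
    - {"hand": 0, "xyz": [0, 0, 0.5], "delta_rot": [0, 0, 0]}
    - {"hand": 0, "xyz": [0, 0, 0.6], "delta_rot": [0, 0, 0]}
    - {"hand": 0, "xyz": [0, 0, 0.6], "delta_rot": [0, 0, 0]}
    - {"hand": 0, "xyz": [0, 0, 0.6], "delta_rot": [0, 0, 0]}

```text
clock: 6.52
position: [478.8, -111.5, 92.0]
ee_rot: [0.993, -0.117, -0.0, 0.0]
contact_force: [-0.1, 0.3, 1.0]
gripper_width: -0.2
```

Call:
apply_moves:
  steps:
    - {"hand": 0, "xyz": [0, 0, 0.1], "delta_rot": [0, 0, 0]}
    - {"hand": 0, "xyz": [0, 0, 0.2], "delta_rot": [0, 0, 0]}
    - {"hand": 0, "xyz": [0, 0, 0.3], "delta_rot": [0, 0, 0]}
    - {"hand": 0, "xyz": [0, 0, 0.3], "delta_rot": [0, 0, 0]}
    - {"hand": 0, "xyz": [0, 0, 0.3], "delta_rot": [0, 0, 0]}

```text
clock: 6.93
position: [478.8, -111.5, 89.0]
ee_rot: [0.993, -0.117, -0.0, 0.0]
contact_force: [0.3, -0.5, -0.1]
gripper_width: 0.1
```

```bash
python3 -c "
from h import *
from bench import get_image
goto((0,-182),89,0)
f=get_image('scene')['frame'];cv2.imwrite('pics/s6.png',cv2.resize(f[150:215,235:285],None,fx=9,fy=9,interpolation=cv2.INTER_CUBIC))"
```

```text
t 6.9333 pos [ 478.8 -111.5   89. ] world tgt [ 478.7 -112.8  111. ] shift cm [ 0.02  0.14 -2.2 ]
rotvec [0.    0.    0.003]
F [ 0.3 -0.5 -0.1] w 0.1 j [ 0.1   0.32 -0.5  -0.   -0.76  2.81]
```

View pics/s6.png

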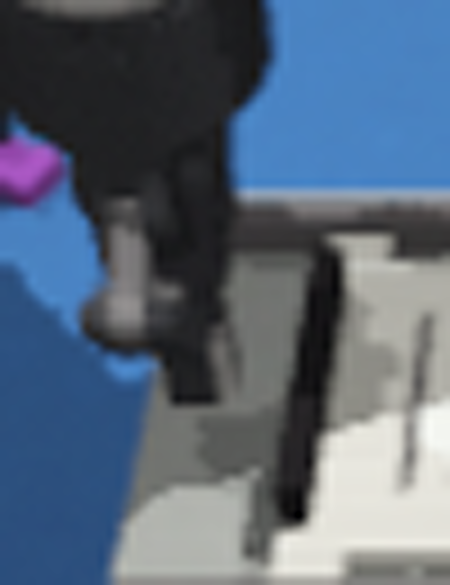

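Call:
apply_moves:
  steps:
    - {"hand": 0, "xyz": [0, 0, 0.1], "delta_rot": [0, 0, 0]}
    - {"hand": 0, "xyz": [0, 0, 0.2], "delta_rot": [0, 0, 0]}
    - {"hand": 0, "xyz": [0, 0, 0.3], "delta_rot": [0, 0, 0]}
    - {"hand": 0, "xyz": [0, 0, 0.4], "delta_rot": [0, 0, 0]}
    - {"hand": 0, "xyz": [0, 0, 0.4], "delta_rot": [0, 0, 0]}

```text
clock: 7.4
position: [478.7, -111.5, 84.9]
ee_rot: [0.993, -0.117, -0.0, 0.0]
contact_force: [-0.7, 0.0, 0.4]
gripper_width: 0.5
```

```bash
python3 -c "
from h import *
from bench import get_image
goto((0,-182),89,0)
f=get_image('scene')['frame'];cv2.imwrite('pics/s7.png',cv2.resize(f[150:215,235:285],None,fx=9,fy=9,interpolation=cv2.INTER_CUBIC))"
```

```text
t 7.4 pos [ 478.7 -111.5   84.9] world tgt [ 478.7 -112.8  111. ] shift cm [ 0.03  0.13 -2.61]
rotvec [0.    0.    0.003]
F [-0.7  0.   0.4] w 0.5 j [ 0.1   0.32 -0.5  -0.   -0.75  2.81]
```

View pics/s7.png

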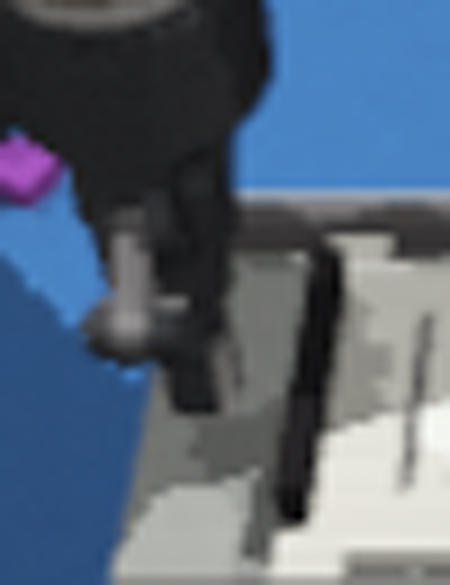

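Call:
apply_moves:
  steps:
    - {"hand": 0, "xyz": [0, -0.4, -0.2], "delta_rot": [0, 0, 0]}
    - {"hand": 0, "xyz": [0, -0.8, -0.2], "delta_rot": [0, 0, 0]}
    - {"hand": 0, "xyz": [0, -1.2, -0.2], "delta_rot": [0, 0, 0]}
    - {"hand": 0, "xyz": [0, -1.6, -0.2], "delta_rot": [0, 0, 0]}
    - {"hand": 0, "xyz": [0, -2, -0.2], "delta_rot": [0, 0, 0]}
    - {"hand": 0, "xyz": [0, -2.4, -0.2], "delta_rot": [0, 0, 0]}
    - {"hand": 0, "xyz": [0, -2.8, -0.2], "delta_rot": [0, 0, 0]}
    - {"hand": 0, "xyz": [0, -3.2, -0.2], "delta_rot": [0, 0, 0]}

```text
clock: 8.12
position: [486.2, -80.2, 87.2]
ee_rot: [0.993, -0.116, -0.0, 0.0]
contact_force: [0.4, -3.2, 1.3]
gripper_width: 0.1
```

```bash
python3 -c "
from h import *
from bench import get_image
goto((0,-96),65,0)
f=get_image('scene')['frame'];cv2.imwrite('pics/s8.png',cv2.resize(f[130:250,230:420],None,fx=4,fy=4,interpolation=cv2.INTER_CUBIC))"
```

```text
t 8.1167 pos [486.2 -80.2  87.2] world tgt [498.9 -29.2  87. ] shift cm [ 0.05 -5.25  0.02]
rotvec [0.    0.    0.003]
F [ 0.4 -3.2  1.3] w 0.1 j [ 0.17  0.32 -0.5   0.   -0.75  2.74]
```

View pics/s8.png

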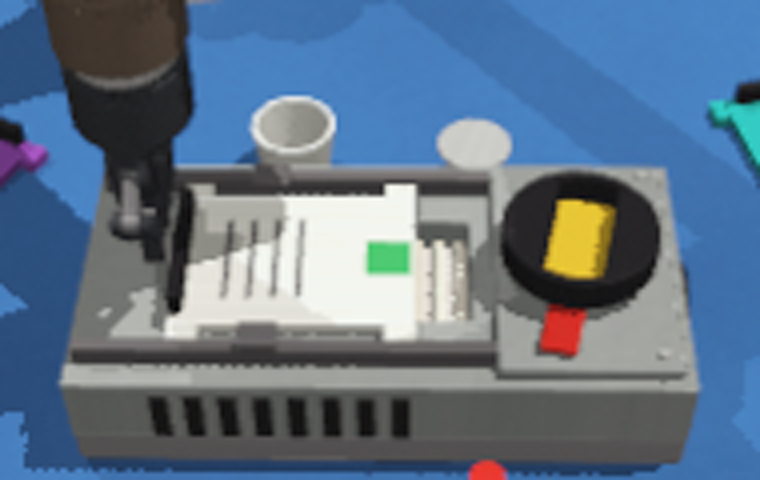

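The fingertips are in contact with the rib, reading about 3 N. The cover's front edge has moved from x≈395 to x≈417 in the crop, so I'll keep pushing.

Call:
apply_moves:
  steps:
    - {"hand": 0, "xyz": [0, -0.5, 0], "delta_rot": [0, 0, 0]}
    - {"hand": 0, "xyz": [0, -1, 0], "delta_rot": [0, 0, 0]}
    - {"hand": 0, "xyz": [0, -1.5, 0], "delta_rot": [0, 0, 0]}
    - {"hand": 0, "xyz": [0, -2, 0], "delta_rot": [0, 0, 0]}
    - {"hand": 0, "xyz": [0, -2.5, 0], "delta_rot": [0, 0, 0]}
    - {"hand": 0, "xyz": [0, -3, 0], "delta_rot": [0, 0, 0]}
    - {"hand": 0, "xyz": [0, -3.5, 0], "delta_rot": [0, 0, 0]}
    - {"hand": 0, "xyz": [0, -3.9, 0], "delta_rot": [0, 0, 0]}
    - {"hand": 0, "xyz": [0, -4.2, 0], "delta_rot": [0, 0, 0]}
    - {"hand": 0, "xyz": [0, -4.5, 0], "delta_rot": [0, 0, 0]}
    - {"hand": 0, "xyz": [0, -4.6, 0], "delta_rot": [0, 0, 0]}

```text
clock: 9.08
position: [497.0, -35.2, 87.2]
ee_rot: [0.993, -0.116, 0.0, 0.0]
contact_force: [0.0, -2.5, 1.8]
gripper_width: -0.3
```

Call:
apply_moves:
  steps:
    - {"hand": 0, "xyz": [0, -0.1, 0], "delta_rot": [0, 0, 0]}
    - {"hand": 0, "xyz": [0, -0.2, 0], "delta_rot": [0, 0, 0]}
    - {"hand": 0, "xyz": [0, -0.3, 0], "delta_rot": [0, 0, 0]}
    - {"hand": 0, "xyz": [0, -0.4, 0], "delta_rot": [0, 0, 0]}

```text
clock: 9.42
position: [497.8, -31.8, 87.2]
ee_rot: [0.993, -0.117, -0.0, 0.0]
contact_force: [-1.1, -3.9, 3.2]
gripper_width: -0.4
```

```bash
python3 -c "
from h import *
from bench import get_image
goto((0,-96),65,0)
f=get_image('scene')['frame'];cv2.imwrite('pics/s9.png',cv2.resize(f[130:250,230:420],None,fx=4,fy=4,interpolation=cv2.INTER_CUBIC))"
```

```text
t 9.4167 pos [497.8 -31.8  87.2] world tgt [498.9 -29.2  87. ] shift cm [ 0.04 -0.27  0.02]
rotvec [0.    0.    0.003]
F [-1.1 -3.9  3.2] w -0.4 j [ 0.26  0.33 -0.48  0.   -0.76  2.65]
```

View pics/s9.png

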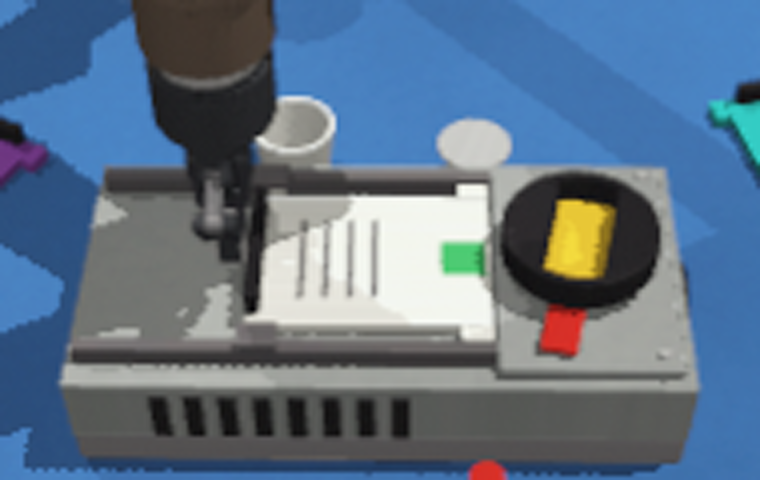

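Only a few mm are left. I'll push in 1 mm steps until the force rises against the stop.

Call:
apply_moves:
  steps:
    - {"hand": 0, "xyz": [0, -0.1, 0], "delta_rot": [0, 0, 0]}
    - {"hand": 0, "xyz": [0, -0.2, 0], "delta_rot": [0, 0, 0]}
    - {"hand": 0, "xyz": [0, -0.3, 0], "delta_rot": [0, 0, 0]}
    - {"hand": 0, "xyz": [0, -0.3, 0], "delta_rot": [0, 0, 0]}

```text
clock: 9.8
position: [497.9, -29.5, 87.2]
ee_rot: [0.993, -0.116, -0.001, 0.001]
contact_force: [-1.3, -6.7, 4.4]
gripper_width: -0.2
```

Call:
apply_moves:
  steps:
    - {"hand": 0, "xyz": [0, -0.1, 0], "delta_rot": [0, 0, 0]}
    - {"hand": 0, "xyz": [0, -0.2, 0], "delta_rot": [0, 0, 0]}
    - {"hand": 0, "xyz": [0, -0.2, 0], "delta_rot": [0, 0, 0]}

```text
clock: 10.05
position: [497.6, -29.2, 87.2]
ee_rot: [0.993, -0.116, -0.002, 0.002]
contact_force: [-2.3, -13.8, 5.7]
gripper_width: -0.3
```

Call:
apply_moves:
  steps:
    - {"hand": 0, "xyz": [0, 0.5, 0], "delta_rot": [0, 0, 0]}
    - {"hand": 0, "xyz": [0, 1.2, 0], "delta_rot": [0, 0, 0]}
    - {"hand": 0, "xyz": [0, 1.5, -1], "delta_rot": [0, 0, 0]}
    - {"hand": 0, "xyz": [0, 1.5, -4], "delta_rot": [0, 0, 0]}
    - {"hand": 0, "xyz": [0, 1.5, -7], "delta_rot": [0, 0, 0]}
    - {"hand": 0, "xyz": [0, 1.5, -10], "delta_rot": [0, 0, 0]}
    - {"hand": 0, "xyz": [0, 1.5, -10], "delta_rot": [0, 0, 0]}

```text
clock: 10.63
position: [499.8, -40.7, 194.1]
ee_rot: [0.993, -0.116, 0.007, -0.002]
contact_force: [1.3, -0.4, 1.1]
gripper_width: -0.0
```

```bash
python3 -c "
from h import *
from bench import get_image
goto((0,130),165,-0.23)
overlay(get_image('scene'),POSE,0,.24,'pics/s10.png',(230,130,420,260),4)
cv2.imwrite('pics/w10.png',get_image('wrist')['frame'])"
```

```text
t 10.6333 pos [499.8 -40.7 194.1] world tgt [551.9 190.5 187. ] shift cm [ -0.25 -23.69   0.82]
rotvec [-0.006 -0.013  0.235]
F [ 1.3 -0.4  1.1] w -0.0 j [ 0.24  0.2  -0.35  0.   -1.01  2.66]
```

View pics/s10.png

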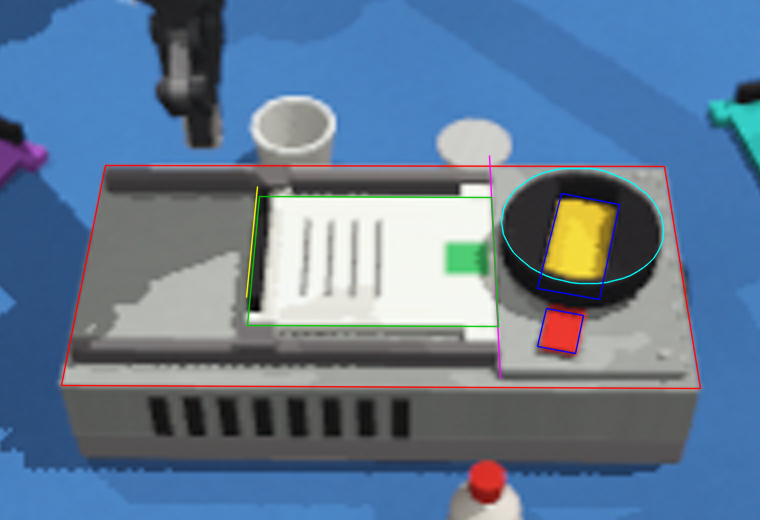

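View pics/w10.png

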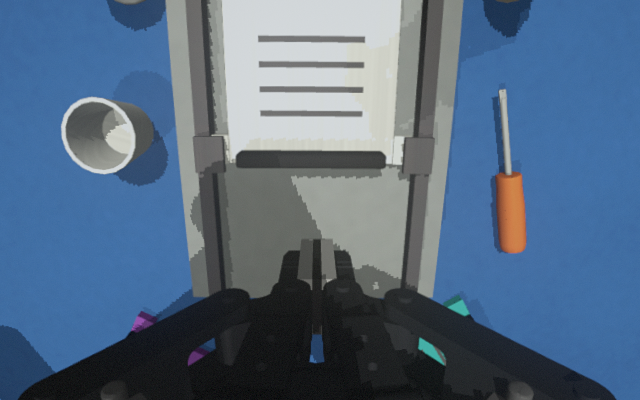

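Call:
apply_moves:
  steps:
    - {"hand": 0.1, "xyz": [0, -3, 0], "delta_rot": [0, 0, 0.04]}
    - {"hand": 0.2, "xyz": [0, -6, 0], "delta_rot": [0, 0, 0.08]}
    - {"hand": 0.35, "xyz": [0, -9, 0], "delta_rot": [0, 0, 0.12]}
    - {"hand": 0.35, "xyz": [0, -12, 0], "delta_rot": [0, 0, 0.16]}
    - {"hand": 0.35, "xyz": [0, -15, 0], "delta_rot": [0, 0, 0.2]}
    - {"hand": 0.35, "xyz": [0, -18, 0], "delta_rot": [0, 0, 0.235]}
    - {"hand": 0.35, "xyz": [0, -21, 0], "delta_rot": [0, 0, 0.235]}
    - {"hand": 0.35, "xyz": [-0.2, -23, 0], "delta_rot": [0, 0, 0.235]}
    - {"hand": 0.35, "xyz": [-0.2, -23.7, 0], "delta_rot": [0, 0, 0.235]}
    - {"hand": 0.35, "xyz": [-0.2, -23.7, 0], "delta_rot": [0, 0, 0.235]}
    - {"hand": 0.35, "xyz": [-0.2, -23.7, 0], "delta_rot": [0, 0, 0.235]}

```text
clock: 11.65
position: [547.7, 189.3, 186.0]
ee_rot: [0.973, -0.232, -0.001, 0.001]
contact_force: [0.9, -0.9, 0.1]
gripper_width: 30.0
```

```bash
python3 -c "
from h import *
from bench import get_image
goto((0,130),93,-0.24)
f=get_image('scene')['frame'];cv2.imwrite('pics/s11.png',cv2.resize(f[100:240,310:450],None,fx=4.2,fy=4.2,interpolation=cv2.INTER_CUBIC))
cv2.imwrite('pics/w11.png',get_image('wrist')['frame'])"
```

```text
t 11.65 pos [547.7 189.3 186. ] world tgt [551.9 190.5 115. ] shift cm [ 0.33 -0.31  7.1 ]
rotvec [0.002 0.002 0.009]
F [ 0.9 -0.9  0.1] w 30.0 j [ 0.61  0.34 -0.17 -0.   -1.07  2.06]
```

View pics/s11.png

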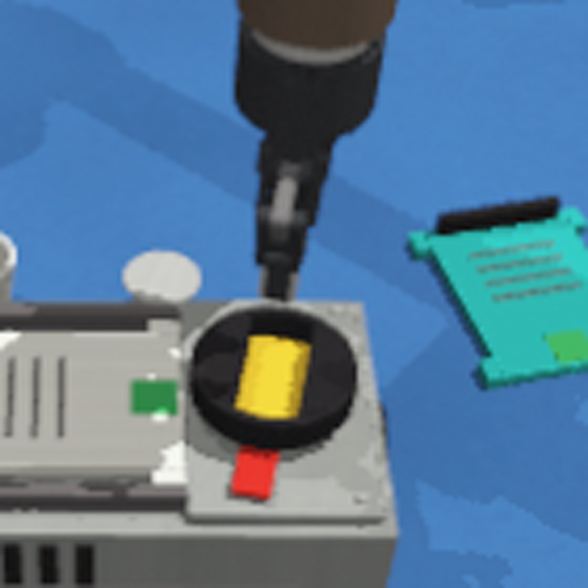

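View pics/w11.png

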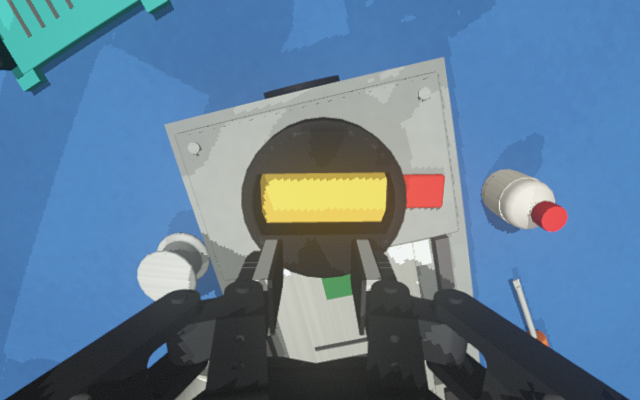

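Call:
apply_moves:
  steps:
    - {"hand": 0.45, "xyz": [0.3, -0.3, 2], "delta_rot": [0, 0, 0]}
    - {"hand": 0.45, "xyz": [0.3, -0.3, 4], "delta_rot": [0, 0, 0]}
    - {"hand": 0.45, "xyz": [0.3, -0.3, 5], "delta_rot": [0, 0, 0]}
    - {"hand": 0.45, "xyz": [0.3, -0.3, 5.5], "delta_rot": [0, 0, 0]}
    - {"hand": 0.45, "xyz": [0.3, -0.3, 5.7], "delta_rot": [0, 0, 0]}
    - {"hand": 0.45, "xyz": [0.3, -0.3, 5.7], "delta_rot": [0, 0, 0]}

```text
clock: 12.25
position: [552.6, 190.5, 130.4]
ee_rot: [0.973, -0.232, 0.0, 0.0]
contact_force: [-0.4, -0.3, 1.1]
gripper_width: 38.8
```

```bash
python3 -c "
from h import *
from bench import get_image
goto((0,130),87,-0.24)
f=get_image('scene')['frame'];cv2.imwrite('pics/s12.png',cv2.resize(f[100:240,310:450],None,fx=4.2,fy=4.2,interpolation=cv2.INTER_CUBIC))
cv2.imwrite('pics/w12.png',get_image('wrist')['frame'])"
```

```text
t 12.25 pos [552.6 190.5 130.4] world tgt [551.9 190.5 109. ] shift cm [-0.06  0.04  2.14]
rotvec [ 0.    -0.     0.008]
F [-0.4 -0.3  1.1] w 38.8 j [ 0.61  0.4  -0.23  0.   -0.94  2.06]
```

View pics/s12.png

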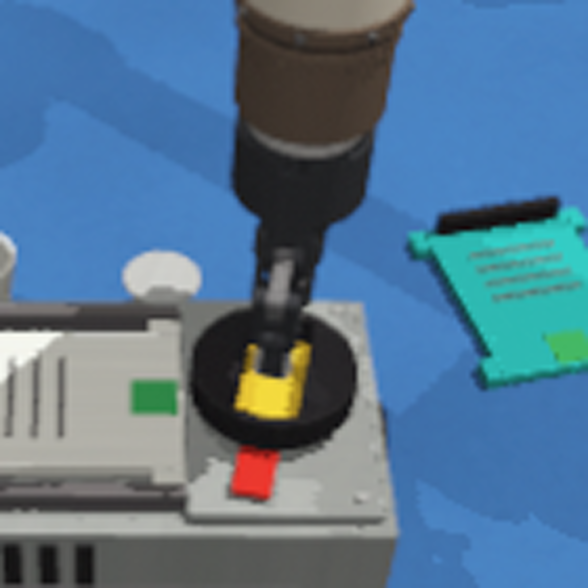

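View pics/w12.png

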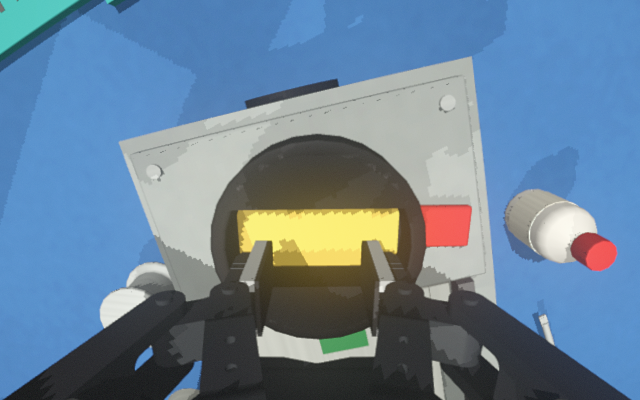

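Call:
apply_moves:
  steps:
    - {"hand": 0.45, "xyz": [-0.05, 0, 0.5], "delta_rot": [0, 0, 0]}
    - {"hand": 0.45, "xyz": [-0.05, 0, 1], "delta_rot": [0, 0, 0]}
    - {"hand": 0.45, "xyz": [-0.05, 0, 1.3], "delta_rot": [0, 0, 0]}
    - {"hand": 0.45, "xyz": [-0.05, 0, 1.6], "delta_rot": [0, 0, 0]}
    - {"hand": 0.45, "xyz": [-0.05, 0, 1.8], "delta_rot": [0, 0, 0]}
    - {"hand": 0.45, "xyz": [-0.05, 0, 1.8], "delta_rot": [0, 0, 0]}

```text
clock: 12.85
position: [551.7, 191.0, 111.4]
ee_rot: [0.973, -0.232, -0.0, 0.0]
contact_force: [-0.1, -0.6, -0.8]
gripper_width: 38.2
```

```bash
python3 -c "
from h import *
from bench import get_image
goto((0,130),87,-0.24)
f=get_image('scene')['frame'];cv2.imwrite('pics/s13.png',cv2.resize(f[130:240,320:430],None,fx=5.2,fy=5.2,interpolation=cv2.INTER_CUBIC))
cv2.imwrite('pics/w13.png',get_image('wrist')['frame'])"
```

```text
t 12.85 pos [551.7 191.  111.4] world tgt [551.9 190.5 109. ] shift cm [0.04 0.04 0.24]
rotvec [0.001 0.001 0.008]
F [-0.1 -0.6 -0.8] w 38.2 j [ 0.61  0.42 -0.25 -0.   -0.9   2.06]
```

View pics/s13.png

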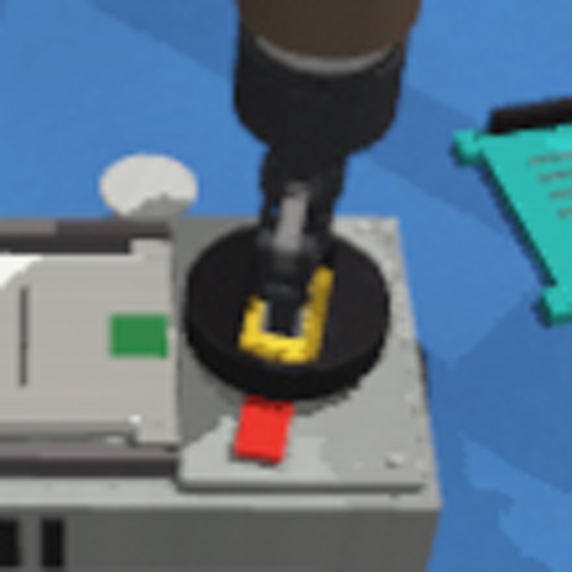

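View pics/w13.png

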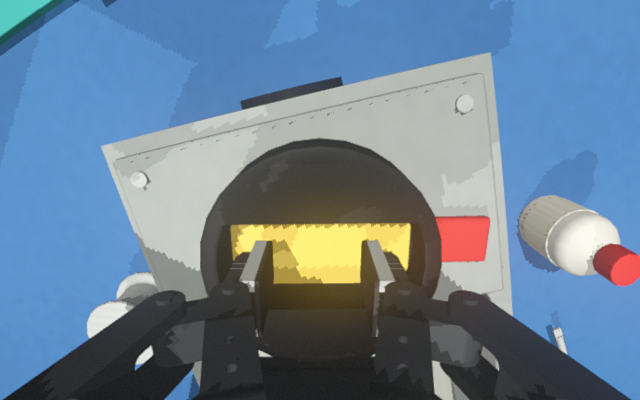

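Call:
apply_moves:
  steps:
    - {"hand": 0.45, "xyz": [0, 0, 0.2], "delta_rot": [0, 0, 0.05]}
    - {"hand": 0.45, "xyz": [0, 0, 0.3], "delta_rot": [0, 0, 0.12]}
    - {"hand": 0.45, "xyz": [0, 0, 0.3], "delta_rot": [0, 0, 0.2]}
    - {"hand": 0.45, "xyz": [0, 0, 0.3], "delta_rot": [0, 0, 0.28]}
    - {"hand": 0.45, "xyz": [0, 0, 0.3], "delta_rot": [0, 0, 0.36]}
    - {"hand": 0.45, "xyz": [0, 0, 0.3], "delta_rot": [0, 0, 0.44]}
    - {"hand": 0.45, "xyz": [0, 0, 0.3], "delta_rot": [0, 0, 0.52]}
    - {"hand": 0.45, "xyz": [0, 0, 0.3], "delta_rot": [0, 0, 0.6]}
    - {"hand": 0.45, "xyz": [0, 0, 0.3], "delta_rot": [0, 0, 0.68]}
    - {"hand": 0.45, "xyz": [0, 0, 0.3], "delta_rot": [0, 0, 0.76]}

```text
clock: 13.78
position: [551.9, 191.2, 109.3]
ee_rot: [0.816, -0.578, -0.0, 0.0]
contact_force: [-0.1, -0.1, 0.0]
gripper_width: 38.6
```

```bash
python3 -c "
from h import *
from bench import get_image
goto((0,130),87,-1.57)
print(telemetry.read_state()['wrist_torque'])
f=get_image('scene')['frame'];cv2.imwrite('pics/s14.png',cv2.resize(f[130:240,320:430],None,fx=5.2,fy=5.2,interpolation=cv2.INTER_CUBIC))
cv2.imwrite('pics/w14.png',get_image('wrist')['frame'])"
```

```text
t 13.7833 pos [551.9 191.2 109.3] world tgt [551.9 190.5 109. ] shift cm [0.07 0.02 0.03]
rotvec [0.    0.    0.575]
F [-0.1 -0.1  0. ] w 38.6 j [ 0.61  0.42 -0.25 -0.   -0.89  1.3 ]
[0.08080388 0.11056217 0.10294092]
```

View pics/s14.png

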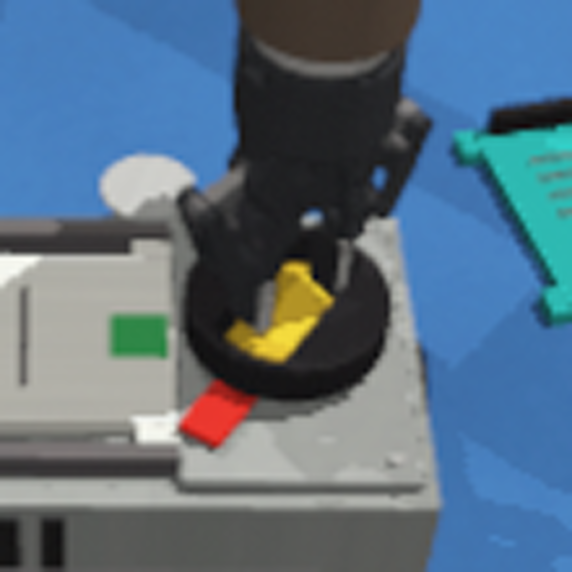

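View pics/w14.png

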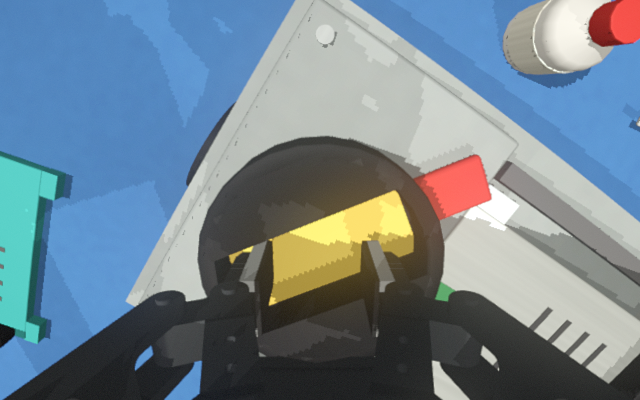

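The dial is turning with the fingers, which lead it by about 0.35 rad because of play in the slot. The tongue is well clear of the fingers, so I'll carry on.

Call:
apply_moves:
  steps:
    - {"hand": 0.45, "xyz": [0, 0, 0], "delta_rot": [0, 0, 0.08]}
    - {"hand": 0.45, "xyz": [0, 0, 0], "delta_rot": [0, 0, 0.16]}
    - {"hand": 0.45, "xyz": [0, 0, 0], "delta_rot": [0, 0, 0.24]}
    - {"hand": 0.45, "xyz": [0, 0, 0], "delta_rot": [0, 0, 0.32]}
    - {"hand": 0.45, "xyz": [0, 0, 0], "delta_rot": [0, 0, 0.4]}
    - {"hand": 0.45, "xyz": [0, 0, 0], "delta_rot": [0, 0, 0.48]}
    - {"hand": 0.45, "xyz": [0, 0, 0], "delta_rot": [0, 0, 0.56]}
    - {"hand": 0.45, "xyz": [0, 0, 0], "delta_rot": [0, 0, 0.64]}
    - {"hand": 0.45, "xyz": [0, 0, 0], "delta_rot": [0, 0, 0.7]}
    - {"hand": 0.45, "xyz": [0, 0, 0], "delta_rot": [0, 0, 0.76]}

```text
clock: 14.72
position: [553.1, 191.5, 109.4]
ee_rot: [-0.545, 0.838, -0.0, 0.001]
contact_force: [3.0, 0.2, -1.8]
gripper_width: 38.5
```

Call:
apply_moves:
  steps:
    - {"hand": 0.45, "xyz": [0, 0, 0], "delta_rot": [0, 0, 0.04]}
    - {"hand": 0.45, "xyz": [0, 0, 0], "delta_rot": [0, 0, 0.08]}
    - {"hand": 0.45, "xyz": [0, 0, 0], "delta_rot": [0, 0, 0.12]}
    - {"hand": 0.45, "xyz": [0, 0, 0], "delta_rot": [0, 0, 0.12]}

```text
clock: 15.05
position: [553.2, 191.5, 109.5]
ee_rot: [-0.495, 0.869, -0.0, 0.001]
contact_force: [2.3, 0.3, -1.1]
gripper_width: 38.4
```

```bash
python3 -c "
from h import *
from bench import get_image
goto((0,130),87,-1.57)
print(telemetry.read_state()['wrist_torque'])
f=get_image('scene')['frame'];cv2.imwrite('pics/s15.png',cv2.resize(f[130:240,320:430],None,fx=5.2,fy=5.2,interpolation=cv2.INTER_CUBIC))
cv2.imwrite('pics/w15.png',get_image('wrist')['frame'])"
```

```text
t 15.05 pos [553.2 191.5 109.5] world tgt [551.9 190.5 109. ] shift cm [0.16 0.06 0.05]
rotvec [-0.002  0.002 -0.3  ]
F [ 2.3  0.3 -1.1] w 38.4 j [ 0.61  0.43 -0.25  0.   -0.89  0.42]
[ 0.07749898 -0.7621268   0.04584885]
```

View pics/s15.png

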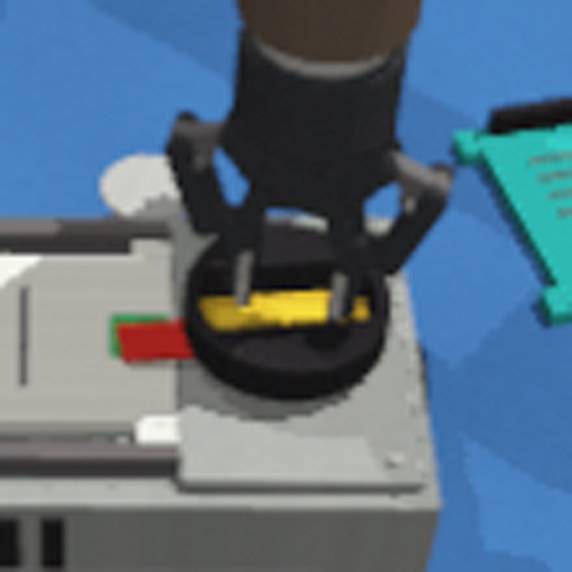

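View pics/w15.png

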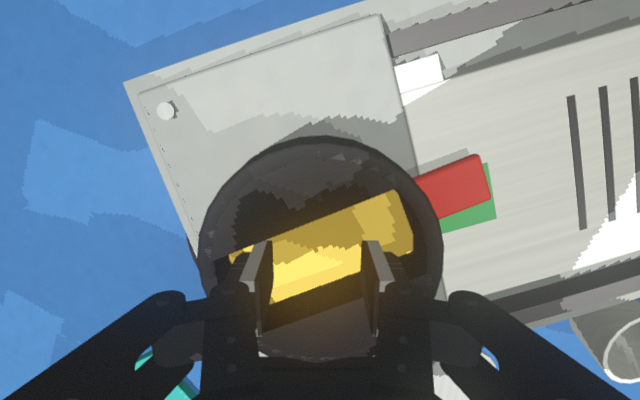

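Call:
apply_moves:
  steps:
    - {"hand": 0.45, "xyz": [0, 0, 0], "delta_rot": [0, 0, 0.04]}
    - {"hand": 0.45, "xyz": [0, 0, 0], "delta_rot": [0, 0, 0.08]}
    - {"hand": 0.45, "xyz": [0, 0, 0], "delta_rot": [0, 0, 0.12]}
    - {"hand": 0.45, "xyz": [0, 0, 0], "delta_rot": [0, 0, 0.12]}

```text
clock: 15.48
position: [553.4, 191.3, 109.5]
ee_rot: [-0.442, 0.897, -0.0, 0.001]
contact_force: [4.9, -1.0, -2.3]
gripper_width: 38.6
```

```bash
python3 -c "
from h import *
from bench import get_image
goto((0,130),87,-1.57)
print(telemetry.read_state()['wrist_torque'])
overlay(get_image('scene'),POSE,0,1.571,'pics/s16.png',(300,130,430,240),5)
cv2.imwrite('pics/w16.png',get_image('wrist')['frame'])"
```

```text
t 15.4833 pos [553.4 191.3 109.5] world tgt [551.9 190.5 109. ] shift cm [0.16 0.06 0.05]
rotvec [-0.002  0.002 -0.42 ]
F [ 4.9 -1.  -2.3] w 38.6 j [ 0.61  0.43 -0.25  0.   -0.89  0.3 ]
[-0.25891544 -1.4804846   0.14234059]
```

View pics/s16.png

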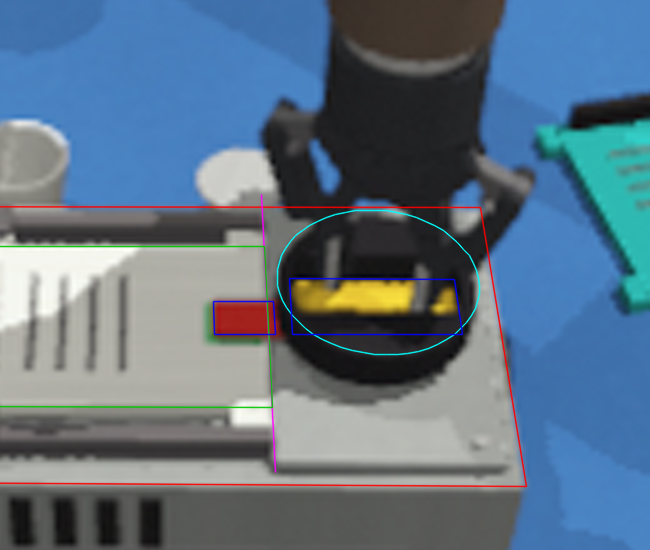

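View pics/w16.png

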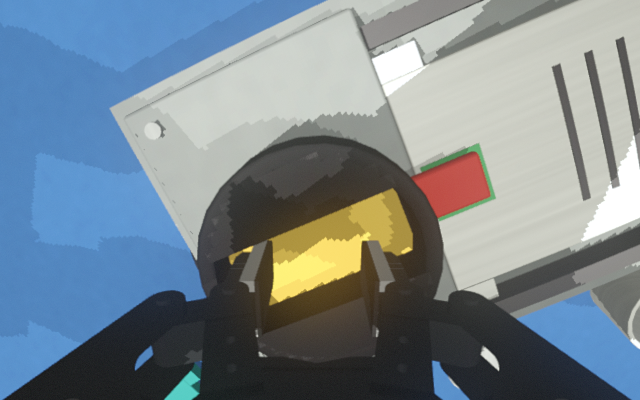

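Call:
apply_moves:
  steps:
    - {"hand": 0.45, "xyz": [0, 0, 0], "delta_rot": [0, 0, 0.03]}
    - {"hand": 0.45, "xyz": [0, 0, 0], "delta_rot": [0, 0, 0.06]}
    - {"hand": 0.45, "xyz": [0, 0, 0], "delta_rot": [0, 0, 0.06]}

```text
clock: 15.83
position: [553.4, 190.8, 109.6]
ee_rot: [-0.417, 0.909, -0.001, 0.001]
contact_force: [5.5, -3.0, -2.3]
gripper_width: 38.5
```

```bash
python3 -c "
from h import *
goto((0,130),87,-1.57)
print(telemetry.read_state()['wrist_torque'],telemetry.read_state()['joint_efforts'].round(2))"
```

```text
t 15.8333 pos [553.4 190.8 109.6] world tgt [551.9 190.5 109. ] shift cm [0.12 0.09 0.06]
rotvec [-0.003  0.    -0.475]
F [ 5.5 -3.  -2.3] w 38.5 j [ 0.61  0.43 -0.25  0.   -0.89  0.25]
[-0.79760044 -1.73089383  1.22807001] [  1.5  -39.01  14.95   1.45  -0.96  -1.42]
```

Call:
apply_moves:
  steps:
    - {"hand": 0.45, "xyz": [0, 0, 0], "delta_rot": [0, 0, -0.1]}
    - {"hand": 0.45, "xyz": [0, 0, 0], "delta_rot": [0, 0, -0.2]}
    - {"hand": 0.45, "xyz": [0, 0, 0], "delta_rot": [0, 0, -0.3]}
    - {"hand": 0.45, "xyz": [0, 0, -0.5], "delta_rot": [0, 0, -0.35]}
    - {"hand": 0.45, "xyz": [0, 0, -2], "delta_rot": [0, 0, -0.35]}
    - {"hand": 0.45, "xyz": [0, 0, -5], "delta_rot": [0, 0, -0.35]}
    - {"hand": 0.45, "xyz": [0, 0, -8], "delta_rot": [0, 0, -0.35]}
    - {"hand": 0.45, "xyz": [0, 0, -11], "delta_rot": [0, 0, -0.35]}
    - {"hand": 0.45, "xyz": [0, 0, -13], "delta_rot": [0, 0, -0.35]}
    - {"hand": 0.45, "xyz": [0, 0, -13], "delta_rot": [0, 0, -0.35]}
    - {"hand": 0.45, "xyz": [0, 0, -13], "delta_rot": [0, 0, -0.35]}

```text
clock: 16.75
position: [551.5, 191.3, 240.3]
ee_rot: [-0.566, 0.824, 0.0, 0.001]
contact_force: [-0.9, -0.0, -1.4]
gripper_width: 38.0
```

```bash
python3 -c "
from h import *
from bench import get_image, nets
goto((0,130),87,-1.57)
p=get_image('scene')
for l in ('spool_mark','flux_mark','driver_mark','tin_mark','tongue_tip','cover_front','cover_rib'):
  print(l,[(q['xyz'].round() if hasattr(q['xyz'],'round') else q['xyz'],round(q['confidence'],2)) for q in nets.pinpoint(p,l)])
print(U(POSE,[(0,46,95.5),(0,75,90),(0,-85,99)]).round())
overlay(p,POSE,0,1.571,'pics/s17.png',(230,130,430,260),4)
cv2.imwrite('pics/w17.png',get_image('wrist')['frame'])"
```

```text
t 16.75 pos [551.5 191.3 240.3] world tgt [551.9 190.5 109. ] shift cm [ 0.09 -0.07 13.13]
rotvec [-0.     0.002 -0.13 ]
F [-0.9 -0.  -1.4] w 38.0 j [ 0.61  0.31 -0.08 -0.   -1.19  0.59]
spool_mark [([524.8, 64.2, 2.6], 0.73), ([381.8, 166.6, 22.9], 0.69), ([677.6, -85.5, 11.2], 0.32)]
flux_mark [([700.6, 85.1, 37.8], 0.86)]
driver_mark [([679.6, -88.8, 10.1], 0.77)]
tin_mark [([331.6, 37.9, 22.8], 0.54), ([678.6, -87.8, 8.9], 0.29)]
tongue_tip [([532.3, 111.9, 96.5], 0.59)]
cover_front [([486.6, -332.5, 10.2], 0.91), ([341.9, -312.5, 13.3], 0.65), ([499.6, 448.9, 12.6], 0.62), ([541.2, 136.9, 86.7], 0.55)]
cover_rib [([642.5, -281.9, 16.9], 0.9), ([223.7, -206.7, 22.4], 0.75), ([341.9, 446.6, 16.5], 0.72), ([501.4, -16.3, 98.7], 0.71)]
[[532. 109.  96.]
 [539. 137.  90.]
 [501. -19.  99.]]
```

View pics/s17.png

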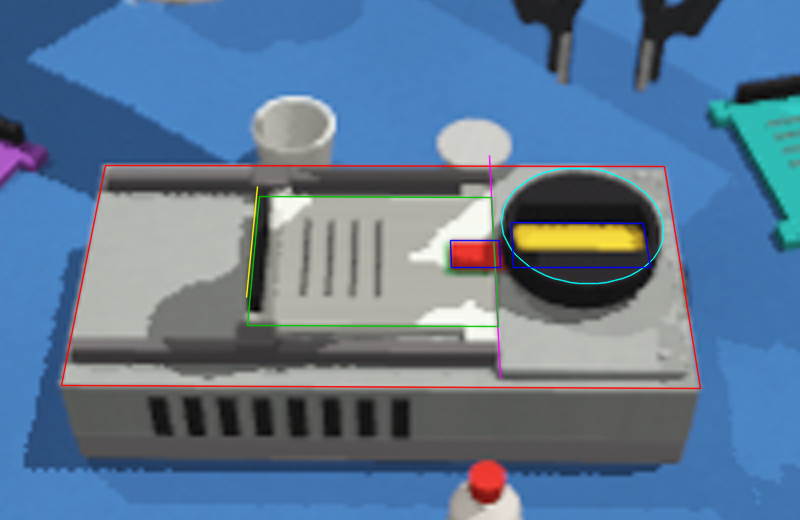

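View pics/w17.png

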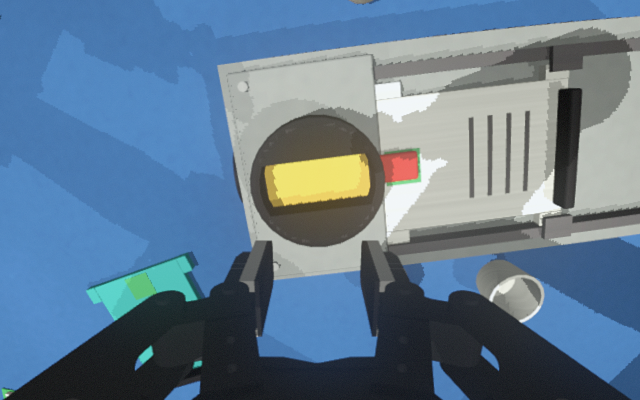

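The cover meets the deck edge with no gap. The tongue sits at the 1.571 overlay over the cover, and the gripper is clear of everything, so I'm handing in.

```bash
python3 -c "
from bench import workorder
print(workorder.job_done())"
```

```text
the job is handed in; nothing more can be done
None
```

The filter bay is closed: I pushed the cover home, turned the fastener to its stop, and handed the job in at about 17 s. No verdict was reported.

- **Cover:** I pushed the aluminium cover by its rib with the fingers shut. It slid with about 3–4 N, then stopped at the deck with the force rising to about 14 N. In the last pictures its front edge sits on the deck edge, with no visible gap.
- **Fastener:** I turned it clockwise with both fingertips in the slot until the torque jumped to about 1.2 N m at the stop, then lifted straight out. The red tongue lies over the cover and matches the drawn 1.571 rad position.
- **Bench items:** The spool, bottle, screwdriver and tin were found within about 5 mm of where they first stood, which is about the networks' error.
- **Disagreement:** `arm.nose_length` says the fingertips stand 22 mm ahead of the TCP. The pictures, and lowering the fingers without touching anything, put them roughly level with it. I set the heights from what I saw instead.

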